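# Collapse the slide drawer's telescoping follower by one hole

## Task

Bring the follower board in the slide drawer one hole closer to the drawer's front: press the sprung button behind its lip, keep it down while you draw the board towards the drawer front until you feel it come up against its stop, then let the button spring up into the hole there so that the tube stays collapsed. Be gentle with the mechanism, keep the slide frames standing, and leave the other things where they are.

Things in the scene. Friction and masses are not known exactly. Their poses are not given: they have to be found in the camera images.
- drawer: Fixed low poplar cabinet, its open drawer drawn out. Origin: on the table under the drawer's middle; x from drawer front (brass pull, by the robot) to cabinet, y left, z up. Drawer 340 (x) by 220 mm, rim 75 mm up; cabinet from x = 175 mm, 144 mm high. A telescoping tube lies along x at y = +55 mm, axis 60 mm up: fixed 12 mm steel rod from the front wall, 20 mm brass tube sliding on it.
- drawer_floor (a point): On the drawer's inner floor at its middle, 20 mm above the table, axes as the drawer's. Slide frames 82 mm wide stand on this floor in front of the follower board, between y = -91 and -9 mm; a nested row of them is fixed at the very front. Beneath the tube a tooth tied to the button locks into the rod's holes: it springs in when the button is let go within 1 mm of a hole's middle, so lift straight up while still against the stop.
- follower (a joint): Travel (m) of the sliding tube with board, lip, housing and button: 0 at its present hole (1 mm play), where it is drawn out fully, growing as it collapses, towards the drawer's front (drawer -x). Friction 1 N; an inner spring pushes it back out with 3.5 to 5 N unless locked. The next hole lies 27 to 43 mm on, rods differ, and just past it a solid stop: feel for it. Over 17 N from the robot on this part or its button would bend it.
- button_rest (a point): Centre of the button's flat steel top (26 mm along drawer x, 24 along y) as it is when up, 83 mm above the table; moves along with the sliding tube but does not show the pressing; axes as the drawer's. Pressed straight down: 7 mm of travel, 3 N at first, 6 N at 4 mm, 8 N at the bottom. Over 4 mm down the tube is free. The housing around it is 75 mm high, just below the fully pressed top.
- lip_top (a point): Top centre of the brass lip, an upright plate 8 mm thick (drawer's x) and 34 mm wide across the tube just in front (drawer -x) of the button: centres 18 mm apart, top 100 mm above the table, 17 mm above the raised button. A fingertip over the button that keeps it down can draw the follower along by the lip's rear face. The oak follower board (8 mm thick, top 86 mm up) runs on to both sides.
- frame_a: Oak slide frame, 82 x 82 mm and 16 mm thick, standing loose on edge in the drawer, its thickness along the drawer's x; origin at the centre of its underside; z up. Bystander, the nearer to the drawer front of the two loose ones.
- frame_b: The same sort of frame, standing about 8 to 15 mm in front of the follower board, which reaches it and may push it along upright. Origin at the centre of its underside, z up.
- tin_carrier: Black japanned flat tin, 110 x 90 x 22 mm, lying on the table to the right of the drawer. Bystander. Origin at the centre of its underside.
- magnifier: Magnifying glass in a horn rim, 72 mm across, 12 mm thick, with a handle to 116 mm from the lens centre, lying left of the drawer. Bystander. Origin under the lens centre.
Things that resemble listed ones, but are neither listed nor needed, are in the scene too. What is shaped like the frame_b but yellow is not meant.

How it is judged:
On the way, in this order (a step that is already met when the one before it is completed fails the run):
1. the tube is off its first hole, on the way to the next (value of joint follower between 0.005 and 0.022 m), for 0.04 s.
2. the tube stays locked in the next hole with the robot's fingers off it (value of joint follower between 0.0245 and 0.0455 m and velocity of joint follower between -0.005 and 0.005 m/s and contact force between follower and the fingers below 0.3 N), for 0.3 s.
At the end, for the whole second after the job is handed in: The tube, let go, stays at rest locked in the next hole, 24.5 to 45.5 mm on from where it was. Both loose frames stand upright (within 0.1 rad) (value of joint follower between 0.0245 and 0.0455 m and velocity of joint follower between -0.005 and 0.005 m/s and angle between each of frame_a, frame_b's own z axis and vertical below 0.1 rad); the robot touches nothing.
It fails at once if the robot presses the follower or its button with more than 17 N (contact force between follower and the fingers above 17 N or contact force between follower and the arm above 17 N).
It fails at once if a bystander is disturbed: the front loose frame, the tin or the magnifier moved over 15 mm (distance of any of frame_a, tin_carrier, magnifier from where it was at the start of the episode above 0.015 m).
It fails at once if a slide frame falls over (angle between any of frame_a, frame_b's own z axis and vertical above 0.35 rad).
It also fails if it takes over 38 s, if anything falls off the work surface, if the arm or the gripper's body presses on something with over 40 N, if the wrist force passes 120 N, or if a joint passes its speed limit or range.

## Robot

A 6-joint arm with a two-finger parallel gripper is mounted at the origin on the work surface. World frame = base frame: x ahead of the robot, y to its left, z up, the work surface at z = 0. Lengths are in m, angles in rad, forces in N, time in s.
With the tool pointing down it reaches from about 0.325 to 0.9 m from the base axis. Payload 6.1 kg.
Tool frame: the origin (TCP) lies on the centre line of the jaws, within the pads' length; the fingertips stand ahead of it and the grasp point (between the pads) lies 5 mm behind it (bot.tip_reach is the y of the fingertips in the tool frame, in m); y points along the fingers, z is the direction in which the jaws open and shut, and the axes are right-handed (so a half turn about y gives the same grasp; the last joint's range is limited). The gripper opens to 85 mm and grips with 20 to 120 N. Pads are 22 mm wide; open, the fingers measure 114 mm over their backs; the gripper's body (76 mm by 85 mm) begins 54 mm behind the grasp point. The pads swing forward as they close: fully open they stand 13 mm farther back than shut.
Start: joints at [0.977, 0.22, 1.526, -0, 1.395, -0.126], TCP at [0.282, 0.558, 0.245] pointing down, gripper open.
Joint ranges: [-2.98, 2.98], [-0.91, 2.08], [0.09, 2.57], [-1.24, 4.39], [0.2, 2.65], [-2.68, 2.68]. Speed limits (rad/s): [2.57, 2.57, 3.01, 3.14, 3.14, 3.14].

## Interface

Orientations are given as a unit quaternion [w, x, y, z].
In Python, from plant import bot gives the robot as it stands.
- The arm moves only by the tool carry_out, never from a script. Its argument "deltas" is a list of rows, each a list of 7 numbers: the turn, a rotation vector about the world's x, y, z scaled (see below), then the shift along the world's x, y, z scaled (see below), then the gripper command: -1 is fully open, 1 is shut, values between are in proportion. A call has 1 to 20 rows; each row shifts and turns the pose as measured when the row begins; what a row does not reach is not made up. The controller multiplies each number of a shift by 750 mm and each number of a turn by 360 degrees. A row lasts 1/12 s, in which the tool goes at most 41.7 mm and 7.16 degrees, less where a joint would pass 70% of its speed; a pose out of reach is approached as far as the arm can. A call with a number of a shift or a turn outside -1 to 1 is refused whole. A call with a gripper value outside its range is refused whole. The fingers move at their own pace and stop on an object; "force" is the grip in N (left out, the last holds). Time passes only in rows, so rows that do not move let the fingers close. It gives the time, the measured TCP pose, the force and the opening at its end, in the units of the state.
- bot.state(): the state, without advancing time (a new reading comes with each control period).
- bot.get_image(name): name is "scene" or "top" or "wrist"; returns the picture (400x640x3 uint8, red, green, blue); there is no depth.
- bot.camera_model(name): a dict with "intrinsics" (3x3 intrinsics, pixels), "k1" (the pictures are not rectified: a ray, as slopes to the right and down, at radius r is drawn at 1 + k1 r^2 times it, then the intrinsics apply), "rvec" (rotation vector, rad) and "tvec" (3), from world to camera coordinates, as OpenCV has them. Camera axes: x right, y down, z forward; pixel columns grow to the right and rows downward; lengths in m; the calibration is good to about 2 mm. A picture is of the moment at which its call begins: read the wrist's pose just before it. camera_model takes no time and is no camera call; for the wrist camera it gives the pose at the moment of the call.
- bot.hand_in(): hands the job in, once; it reports no verdict.
Trained networks look in the newest picture that a camera, given by its name, has taken for a name from the list of things; names that differ only in an ending like _2 or _b are one class to them, and where a whole thing is asked for, a point or a joint stands for the part that bears it (a point fixed in the world has none). Each returns a list of dicts, best first, with "p" (0 to 1); they miss things now and then, are a little off and sometimes report something else, mostly with a low value. They report only what shows in the picture. A call takes as long as a camera call. They do not tell look-alikes from the thing itself.
- bot.spot_in(camera, name): "at" ([row, column] in pixels, amid what is visible of it).
- bot.tip_of(camera, name): "at" ([row, column] in pixels: a listed point, or the origin of a listed thing).
The state is a dict: "time": time; "joint_positions": joint angles; "joint_vel": joint speeds; "tau": joint torques, N m; "tcp_pos": TCP position; "tool_rot": TCP orientation; "wrist_force": force on the tool from outside, world axes, zero at the start; "ft_torque": the same for the moment, N m; "finger_gap": opening from 0.0 (shut) to 1.0 (fully open).
Only numpy, scipy, OpenCV 4.12 (cv2) and the standard library are available. Lean on these libraries where they do the work, as an engineer would, in place of code of your own. Each camera call takes 0.05 s, during which the arm holds its last target. There are 200 camera calls.

## Working session

There is one attempt and no reset: what is moved stays moved. The work goes in short steps, Python scripts to look and compute and a tool call to move; the robot and the scene stay as the last step left them, time stands still between calls to the robot, and variables do not carry over. Pictures are saved under pics/ and viewed, about 8 in all and at most 12, crops included, and the job is handed in when it is done.

Besides the shell and the picture viewer there is one more tool, called as name(argument=value, ...) on one line, values as JSON. carry_out: Moves the arm, as the interface text tells. Shifts and turns lie within -1 to 1; 1 stands for 750 mm of shift or 360 degrees of turn. Its arguments: {"type":"object","properties":{"deltas":{"type":"array"},"force":{"type":"number"}},"required":["deltas"]}

```bash
mkdir -p pics; ls
cat > h.py <<'E'
import numpy as np, cv2
from plant import bot
def ray(cam,at,m=None):
    m=m or bot.camera_model(cam); K=np.array(m["intrinsics"]); 
    u=np.array([(at[1]-K[0,2])/K[0,0],(at[0]-K[1,2])/K[1,1]]); s=u.copy()
    for _ in range(20): s=u/(1+m["k1"]*(s@s))
    R=cv2.Rodrigues(np.array(m["rvec"],float))[0]; t=np.array(m["tvec"],float)
    return -R.T@t, R.T@np.array([s[0],s[1],1])
def atz(cam,at,z,m=None):
    c,d=ray(cam,at,m); return c+d*(z-c[2])/d[2]
def pix(cam,p,m=None):
    m=m or bot.camera_model(cam); K=np.array(m["intrinsics"])
    q=cv2.Rodrigues(np.array(m["rvec"],float))[0]@p+np.array(m["tvec"]).ravel(); s=q[:2]/q[2]; s=s*(1+m["k1"]*(s@s))
    return [K[1,1]*s[1]+K[1,2],K[0,0]*s[0]+K[0,2]]
E
python3 - <<'E'
from h import *
print(bot.state(),bot.tip_reach)
for c in ("scene","top"):
    cv2.imwrite(f"pics/{c}0.png",bot.get_image(c)[:,:,::-1])
    for n,z in (("button_rest",.083),("lip_top",.1),("drawer",0),("drawer_floor",.02),("frame_a",.02),("frame_b",.02)):
        for d in bot.tip_of(c,n)[:3]: print(c,n,np.round(d["at"],1),round(d["p"],2),np.round(atz(c,d["at"],z),4))
E
```

```text
pics
{'time': 0.0, 'joint_positions': array([ 9.76902129e-01,  2.21215730e-01,  1.52765400e+00, -1.80769042e-05,
        1.39468330e+00, -1.26091386e-01]), 'joint_vel': array([-0.00135697,  0.00016107,  0.00220335,  0.00053074,  0.00032154,
        0.00106378]), 'tau': array([-1.38754112e-03, -4.96900570e+01, -3.89391482e+01, -4.43007075e-04,
        1.13865256e-02,  5.21736936e-06]), 'tcp_pos': array([0.28149861, 0.55735417, 0.24418295]), 'tool_rot': array([-0.68720099,  0.68850277, -0.16412638,  0.16364984]), 'wrist_force': array([ 0.3451849 , -0.14190159,  0.1621047 ]), 'ft_torque': array([-0.04571403,  0.01222843, -0.01285538]), 'finger_gap': 0.9965263853975866} 0.014
scene button_rest [250.  337.7] 0.97 [0.5876 0.143  0.083 ]
scene button_rest [167.2 323.1] 0.55 [ 0.4605 -0.0448  0.083 ]
scene lip_top [239.3 343.2] 0.61 [0.5709 0.14   0.1   ]
scene lip_top [208.5 355. ] 0.59 [0.5014 0.1012 0.1   ]
scene lip_top [167.  320.7] 0.42 [ 0.4751 -0.036   0.1   ]
scene drawer [241.4 346. ] 0.58 [0.5221 0.1013 0.    ]
scene drawer_floor [237.6 346.4] 0.77 [0.5243 0.1038 0.02  ]
scene fra
[... 190 characters left out ...]
] 0.86 [ 0.5887 -0.2299  0.02  ]
scene frame_b [208.9 355.3] 0.8 [0.4538 0.0596 0.02  ]
scene frame_b [199.6 261.3] 0.76 [ 0.6004 -0.1096  0.02  ]
top button_rest [160.9 268.4] 0.94 [0.5965 0.1372 0.083 ]
top lip_top [167.9 264.6] 0.92 [0.5788 0.1435 0.1   ]
top drawer [193.8 285.8] 0.63 [0.5268 0.1075 0.    ]
top drawer_floor [194.4 291.4] 0.56 [0.5239 0.0922 0.02  ]
top frame_a [192.4 311.7] 0.82 [0.5275 0.044  0.02  ]
top frame_a [220.4 304.1] 0.69 [0.4617 0.0633 0.02  ]
top frame_a [167.6 380. ] 0.66 [ 0.5827 -0.1191  0.02  ]
top frame_b [192.4 311.7] 0.82 [0.5275 0.044  0.02  ]
top frame_b [220.4 304.1] 0.69 [0.4617 0.0633 0.02  ]
top frame_b [167.6 380. ] 0.66 [ 0.5827 -0.1191  0.02  ]
```

Run:
```python
import cv2
a=cv2.imread("pics/scene0.png")[100:330,180:480];b=cv2.imread("pics/top0.png")[90:290,180:440]
cv2.imwrite("pics/both.png",cv2.resize(cv2.vconcat([cv2.resize(a,(390,299)),cv2.resize(b,(390,300))]),None,fx=1,fy=1))
```

```text
(no output)
```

View pics/both.png

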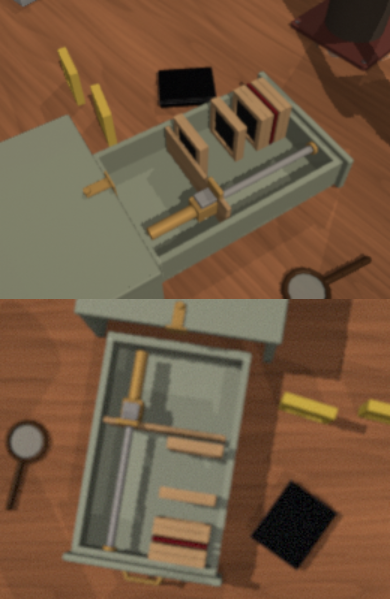

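View pics/top0.png

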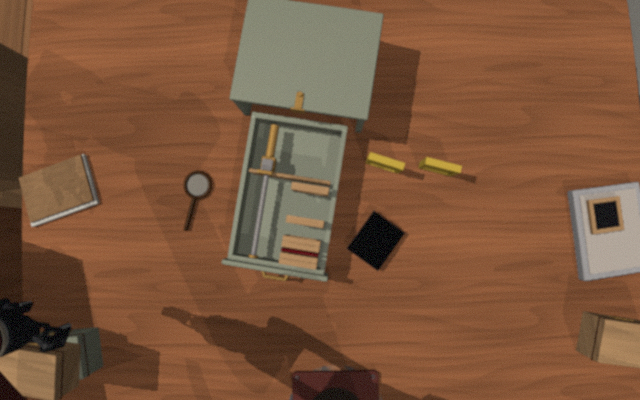

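The picture shows the drawer upright in the top view, with its rear rim at about rows 114–125, columns 255–347. The button is at about (162, 268), with the lip just in front of it. The two loose frames are at about (188, 310) and (221, 304), the fixed row is at about (250, 300), and the yellow look-alikes lie outside the drawer.

Run:
```python
from h import *
from scipy.spatial.transform import Rotation as Ro
def tri(a,b):
    A=[];B=[]
    for c,d in (ray("scene",a),ray("top",b)):
        d=d/np.linalg.norm(d);P=np.eye(3)-np.outer(d,d);A.append(P);B.append(P@c)
    return np.linalg.lstsq(np.vstack(A),np.hstack(B),rcond=None)[0]
print("button",tri([250,337.7],[160.9,268.4]),"lip",tri([239.3,343.2],[167.9,264.6]))
img=cv2.cvtColor(cv2.imread("pics/top0.png"),cv2.COLOR_BGR2GRAY)
rl=atz("top",[114,254.7],.075);rr=atz("top",[125,346.7],.075)
print(rl,rr,np.linalg.norm(rl-rr),np.degrees(np.arctan2(*(rl-rr)[[1,0]]))-90)
f=atz("top",[257,253],.06);b=atz("top",[175,265.5],.06);print(f,b,np.degrees(np.arctan2(*(b-f)[[1,0]])))
s=bot.state();q=s["tool_rot"];print(Ro.from_quat(np.r_[q[1:],q[0]]).as_matrix().round(3))
for n in("magnifier","frame_a"):
  pass
```

```text
button [0.59239473 0.14048618 0.08549889] lip [0.57653227 0.14325806 0.1092171 ]
[0.70645672 0.16848561 0.075     ] [ 0.6750097  -0.04060064  0.075     ] 0.21143787617316034 -8.553298393144061
[0.38074762 0.17912243 0.06      ] [0.56729984 0.1474766  0.06      ] -9.62773064273731
[[ 0.893  0.     0.451]
 [-0.451 -0.     0.893]
 [ 0.    -1.    -0.   ]]
```

carry_out(deltas=[[0,0,0.0035,0.0267,-0.0398,0,1],[0,0,0.0035,0.0267,-0.0398,0,1],[0,0,0.0035,0.0267,-0.0398,0,1],[0,0,0.0035,0.0267,-0.0398,0,1],[0,0,0.0035,0.0267,-0.0398,0,1],[0,0,0.0035,0.0267,-0.0398,0,1],[0,0,0.0035,0.0267,-0.0398,0,1],[0,0,0.0035,0.0267,-0.0398,0,1],[0,0,0.0035,0.0267,-0.0398,0,1],[0,0,0.0035,0.0267,-0.0398,0,1],[0,0,0.0035,0.0267,-0.0398,0,1],[0,0,0.0035,0.0267,-0.0398,0,1],[0,0,0.0035,0.0267,-0.0398,0,1],[0,0,0.0035,0.0267,-0.0398,0,1],[0,0,0,0,0,0,1]], force=30)

```text
time: 1.95
tcp_pos: [0.5693, 0.1205, 0.248]
tool_rot: [0.707, -0.704, 0.046, -0.05]
wrist_force: [-0.5, 1.0, -0.1]
finger_gap: -0.002
```

```bash
cat > look.py <<'E'
import sys
from h import *
from scipy.spatial.transform import Rotation as Ro
s=bot.state();m=bot.camera_model("wrist");im=bot.get_image("wrist")
cv2.imwrite(f"pics/{sys.argv[1]}.png",im[:,:,::-1])
q=s["tool_rot"];R=Ro.from_quat(np.r_[q[1:],q[0]]).as_matrix();print(s["time"],s["tcp_pos"].round(4),s["wrist_force"].round(2),"\n",R.round(3))
print("tip px",pix("wrist",s["tcp_pos"]+R@[0,.014,0],m))
for n,z in (("button_rest",.083),("lip_top",.1),("drawer_floor",.02),("drawer",0.),("frame_b",.02)):
    for d in bot.tip_of("wrist",n)[:2]: print(n,np.round(d["at"],1),round(d["p"],2),np.round(atz("wrist",d["at"],z,m),4))
E
python3 look.py w1
```

```text
1.95 [0.5693 0.1205 0.248 ] [-0.51  0.98 -0.12] 
 [[ 0.991  0.006  0.135]
 [-0.135  0.003  0.991]
 [ 0.005 -1.     0.004]]
tip px [np.float64(253.9985088108847), np.float64(327.3538531708575)]
button_rest [197.2 357.2] 0.56 [0.5906 0.1467 0.083 ]
lip_top [181.5 354.8] 0.65 [0.571  0.1451 0.1   ]
lip_top [124.5 300.2] 0.54 [0.5171 0.1062 0.1   ]
drawer_floor [128.1 299.7] 0.82 [0.526  0.0985 0.02  ]
drawer [128.1 302.8] 0.59 [0.528  0.1002 0.    ]
drawer [127.8 300.1] 0.36 [0.5273 0.0973 0.    ]
frame_b [141.6 252.8] 0.67 [0.5332 0.0465 0.02  ]
frame_b [120.8 501.9] 0.63 [0.547  0.3126 0.02  ]
```

View pics/w1.png

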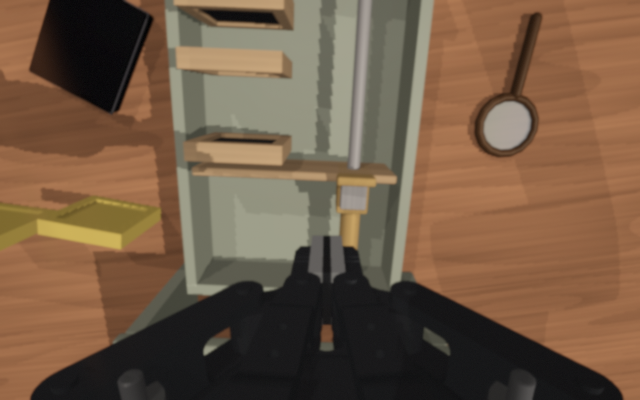

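carry_out(deltas=[[0,0,-0.001,0.0066,0.0053,-0.0328,1],[0,0,-0.001,0.0066,0.0053,-0.0328,1],[0,0,-0.001,0.0066,0.0053,-0.0328,1],[0,0,0,0.005,0.004,-0.025,1],[0,0,0,0.003,0.003,-0.013,1],[0,0,0,0,0,0,1],[0,0,0,0,0,0,1]])

```text
time: 2.83
tcp_pos: [0.5844, 0.1549, 0.1457]
tool_rot: [0.708, -0.703, 0.045, -0.052]
wrist_force: [0.2, 0.4, 0.2]
finger_gap: 0.001
```

```bash
python3 look.py w2
```

```text
2.8333 [0.5844 0.1549 0.1457] [0.18 0.42 0.16] 
 [[ 0.991  0.01   0.136]
 [-0.136  0.007  0.991]
 [ 0.009 -1.     0.008]]
tip px [np.float64(254.0564224201301), np.float64(327.3190246108077)]
button_rest [229.2 310.3] 0.72 [0.5905 0.1441 0.083 ]
lip_top [211.7 306.6] 0.58 [0.573  0.1453 0.1   ]
drawer_floor [127.3 239.9] 0.74 [0.5269 0.0977 0.02  ]
drawer [125.8 247.1] 0.63 [0.5276 0.0986 0.    ]
frame_b [145.8 175. ] 0.93 [0.5336 0.0453 0.02  ]
frame_b [235.7  22.6] 0.75 [ 0.5887 -0.1039  0.02  ]
```

View pics/w2.png

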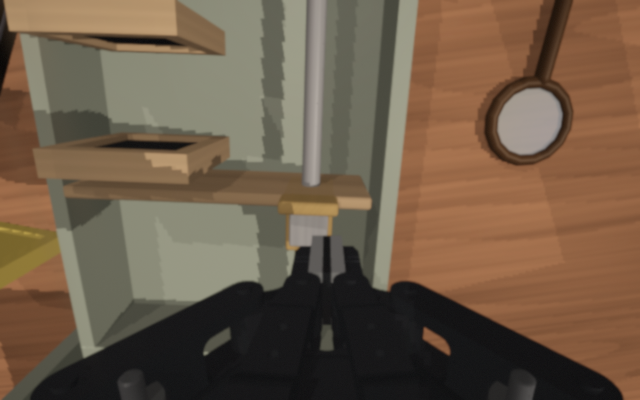

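carry_out(deltas=[[0,0,-0.002,0.006,-0.008,0,1],[0,0,-0.002,0.006,-0.008,0,1],[0,0,0,0,0,0,1],[0,0,0,0,0,-0.015,1],[0,0,0,0,0,-0.015,1],[0,0,0,0,0,-0.015,1],[0,0,0,0,0,0,1],[0,0,0,0,0,0,1]])

```text
time: 3.8
tcp_pos: [0.5967, 0.1389, 0.1115]
tool_rot: [0.708, -0.702, 0.054, -0.065]
wrist_force: [0.6, -0.5, 0.9]
finger_gap: -0.004
```

carry_out(deltas=[[0,0,0.0007,-0.004,0.005,0,1],[0,0,0,0,0,0,1],[0,0,0,0,0,-0.008,1],[0,0,0,0,0,-0.004,1],[0,0,0,0,0,0,1],[0,0,0,0,0,0,1]])

```text
time: 4.3
tcp_pos: [0.5926, 0.1439, 0.1009]
tool_rot: [0.708, -0.702, 0.053, -0.062]
wrist_force: [0.7, -0.2, -0.4]
finger_gap: 0.001
```

```bash
python3 look.py w3
```

```text
4.3 [0.5926 0.1439 0.1009] [ 0.66 -0.16 -0.44] 
 [[ 0.987  0.015  0.162]
 [-0.162  0.007  0.987]
 [ 0.013 -1.     0.01 ]]
tip px [np.float64(254.0183163700626), np.float64(327.37704699869533)]
button_rest [243.7 324.7] 0.58 [0.5891 0.1433 0.083 ]
lip_top [225.7 321.3] 0.89 [0.5729 0.1445 0.1   ]
drawer_floor [119.5 235.8] 0.66 [0.5269 0.0984 0.02  ]
drawer [115.  243.1] 0.7 [0.5254 0.0987 0.    ]
frame_b [ 13.2 138.4] 0.95 [0.4594 0.0573 0.02  ]
frame_b [139.8 154.8] 0.74 [0.5305 0.0451 0.02  ]
```

View pics/w3.png

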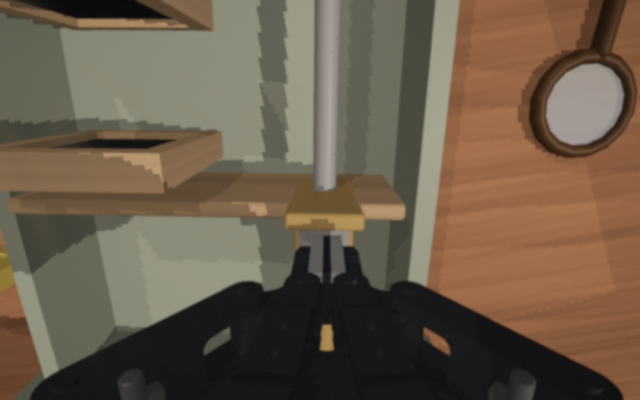

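carry_out(deltas=[[0,0,0,0,0,-0.004,1],[0,0,0,0,0,-0.003,1],[0,0,0,0,0,-0.003,1]])

```text
time: 4.85
tcp_pos: [0.5936, 0.1437, 0.0947]
tool_rot: [0.708, -0.702, 0.052, -0.063]
wrist_force: [-1.9, 0.3, 5.4]
finger_gap: 0.001
```

carry_out(deltas=[[0,0,0,0,0,-0.003,1]])

```text
time: 4.93
tcp_pos: [0.5936, 0.1438, 0.0927]
tool_rot: [0.708, -0.702, 0.052, -0.063]
wrist_force: [-2.4, -0.8, 6.3]
finger_gap: -0.006
```

carry_out(deltas=[[0,0,0,0,0,-0.002,1]])

```text
time: 5.02
tcp_pos: [0.5936, 0.1438, 0.0915]
tool_rot: [0.708, -0.702, 0.052, -0.063]
wrist_force: [-4.0, -0.2, 6.9]
finger_gap: 0.005
```

carry_out(deltas=[[0,0,0,-0.004,0.0006,-0.0003,1],[0,0,0,-0.004,0.0006,-0.0003,1]])

```text
time: 5.18
tcp_pos: [0.5918, 0.1441, 0.0935]
tool_rot: [0.708, -0.701, 0.049, -0.067]
wrist_force: [4.1, -2.7, 5.5]
finger_gap: -0.002
```

carry_out(deltas=[[0,0,0,-0.004,0.0006,-0.0003,1]])

```text
time: 5.27
tcp_pos: [0.5912, 0.1443, 0.0949]
tool_rot: [0.708, -0.701, 0.047, -0.069]
wrist_force: [3.8, -1.0, 4.5]
finger_gap: 0.003
```

carry_out(deltas=[[0,0,0,-0.002,0.0003,-0.004,1],[0,0,0,-0.002,0.0003,-0.004,1]])

```text
time: 5.43
tcp_pos: [0.5924, 0.1442, 0.0925]
tool_rot: [0.708, -0.701, 0.043, -0.072]
wrist_force: [-0.7, -1.1, 5.9]
finger_gap: 0.002
```

```bash
cat > st.py <<'E'
from h import *
from scipy.spatial.transform import Rotation as Ro
s=bot.state();q=s["tool_rot"];print(s["tcp_pos"].round(4),s["wrist_force"].round(1),s["joint_vel"].round(3),"\n",Ro.from_quat(np.r_[q[1:],q[0]]).as_matrix().round(3))
E
python3 st.py
```

```text
[0.5924 0.1442 0.0925] [-0.7 -1.1  5.9] [ 0.006 -0.006  0.043 -0.008 -0.084  0.006] 
 [[ 0.986  0.042  0.162]
 [-0.163  0.006  0.987]
 [ 0.041 -0.999  0.013]]
```

carry_out(deltas=[[0,0.003,0,-0.005,0.0008,-0.003,1],[0,0.003,0,-0.005,0.0008,-0.002,1]])

```text
time: 5.6
tcp_pos: [0.5896, 0.1447, 0.0922]
tool_rot: [0.707, -0.702, 0.052, -0.063]
wrist_force: [4.8, -2.4, 6.1]
finger_gap: 0.001
```

```bash
python3 st.py
```

```text
[0.5896 0.1447 0.0922] [ 4.8 -2.4  6.1] [ 0.001  0.064 -0.098  0.013  0.184 -0.004] 
 [[ 0.987  0.016  0.163]
 [-0.163  0.006  0.987]
 [ 0.015 -1.     0.008]]
```

carry_out(deltas=[[0,0.002,0,-0.005,0.0008,-0.002,1],[0,0.002,0,-0.005,0.0008,-0.002,1]])

```text
time: 5.77
tcp_pos: [0.5877, 0.1452, 0.0932]
tool_rot: [0.707, -0.703, 0.057, -0.059]
wrist_force: [3.4, -1.6, 4.4]
finger_gap: -0.003
```

carry_out(deltas=[[0,0.002,0,-0.005,0.0008,-0.002,1]])

```text
time: 5.85
tcp_pos: [0.5862, 0.1456, 0.0933]
tool_rot: [0.706, -0.703, 0.06, -0.056]
wrist_force: [2.8, -0.5, 5.1]
finger_gap: 0.0
```

```bash
python3 st.py
```

```text
[0.5862 0.1456 0.0933] [ 2.8 -0.5  5.1] [ 0.006  0.028 -0.032  0.012  0.103  0.003] 
 [[ 0.987 -0.005  0.164]
 [-0.164  0.005  0.987]
 [-0.006 -1.     0.005]]
```

carry_out(deltas=[[0,0,0,-0.001,0.0001,-0.004,1],[0,0,0,-0.002,0.0003,-0.003,1]])

```text
time: 6.02
tcp_pos: [0.5876, 0.1455, 0.0908]
tool_rot: [0.707, -0.703, 0.057, -0.059]
wrist_force: [3.0, -2.0, 7.8]
finger_gap: 0.004
```

carry_out(deltas=[[0,0,0,-0.005,0.0008,-0.003,1]])

```text
time: 6.1
tcp_pos: [0.5863, 0.1457, 0.0902]
tool_rot: [0.707, -0.703, 0.055, -0.061]
wrist_force: [4.2, -2.5, 7.1]
finger_gap: -0.0
```

carry_out(deltas=[[0,0,0,-0.005,0.0008,-0.003,1]])

```text
time: 6.18
tcp_pos: [0.5853, 0.1459, 0.09]
tool_rot: [0.707, -0.703, 0.053, -0.063]
wrist_force: [4.0, -3.2, 10.7]
finger_gap: -0.003
```

```bash
python3 st.py
```

```text
[0.5853 0.1459 0.09  ] [ 4.  -3.2 10.7] [ 0.013 -0.071  0.091 -0.014 -0.1    0.021] 
 [[ 0.986  0.015  0.164]
 [-0.164  0.004  0.986]
 [ 0.014 -1.     0.007]]
```

carry_out(deltas=[[0,0.001,0,-0.006,0.0009,-0.001,1]])

```text
time: 6.27
tcp_pos: [0.5833, 0.1462, 0.0911]
tool_rot: [0.707, -0.703, 0.053, -0.063]
wrist_force: [4.5, -2.6, 7.3]
finger_gap: 0.005
```

carry_out(deltas=[[0,0.001,0,-0.006,0.0009,-0.0015,1]])

```text
time: 6.35
tcp_pos: [0.5813, 0.1466, 0.0919]
tool_rot: [0.706, -0.703, 0.053, -0.063]
wrist_force: [4.0, -1.6, 7.1]
finger_gap: 0.002
```

carry_out(deltas=[[0,0.001,0,-0.006,0.0009,-0.0015,1]])

```text
time: 6.43
tcp_pos: [0.5792, 0.1471, 0.0926]
tool_rot: [0.706, -0.703, 0.054, -0.063]
wrist_force: [4.3, -0.3, 6.3]
finger_gap: 0.001
```

```bash
python3 st.py
python3 - <<'E'
from h import *
m=bot.camera_model("wrist");im=bot.get_image("wrist");cv2.imwrite("pics/w4.png",im[:,:,::-1])
for n,z in (("lip_top",.1),("button_rest",.083)):
    for d in bot.tip_of("wrist",n)[:1]: print(n,np.round(d["at"],1),round(d["p"],2),np.round(atz("wrist",d["at"],z,m),4))
E
```

```text
[0.5792 0.1471 0.0926] [ 4.3 -0.3  6.3] [ 0.014 -0.058  0.054  0.002  0.009  0.014] 
 [[ 0.986  0.013  0.165]
 [-0.165  0.004  0.986]
 [ 0.013 -1.     0.006]]
lip_top [242.9 320.9] 0.91 [0.5634 0.147  0.1   ]
button_rest [259.9 322.1] 0.82 [0.5797 0.1446 0.083 ]
```

View pics/w4.png

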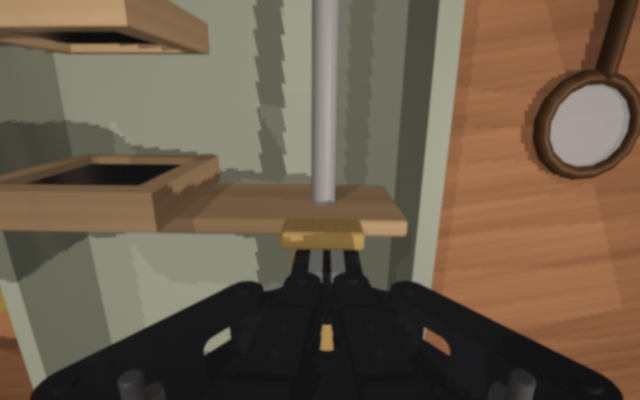

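carry_out(deltas=[[0,0.001,0,-0.006,0.0009,-0.0028,1],[0,0.001,0,-0.006,0.0009,-0.0025,1]])

```text
time: 6.75
tcp_pos: [0.5754, 0.1479, 0.0923]
tool_rot: [0.706, -0.703, 0.054, -0.063]
wrist_force: [5.2, -2.5, 6.8]
finger_gap: -0.004
```

carry_out(deltas=[[0,0.001,0,-0.006,0.0009,-0.0022,1],[0,0.001,0,-0.006,0.0009,-0.0022,1]])

```text
time: 6.92
tcp_pos: [0.5714, 0.1486, 0.0924]
tool_rot: [0.706, -0.703, 0.054, -0.063]
wrist_force: [5.6, -1.9, 5.4]
finger_gap: 0.002
```

carry_out(deltas=[[0,0.001,0,-0.006,0.0009,-0.0022,1],[0,0.001,0,-0.006,0.0009,-0.0022,1]])

```text
time: 7.08
tcp_pos: [0.5674, 0.1493, 0.0924]
tool_rot: [0.706, -0.703, 0.055, -0.063]
wrist_force: [6.0, -2.1, 5.2]
finger_gap: -0.001
```

```bash
python3 st.py
```

```text
[0.5674 0.1493 0.0924] [ 6.  -2.1  5.2] [ 0.014 -0.045  0.055 -0.004 -0.007  0.015] 
 [[ 0.986  0.011  0.165]
 [-0.165  0.003  0.986]
 [ 0.01  -1.     0.005]]
```

carry_out(deltas=[[0,0.001,0,-0.006,0.0009,-0.0025,1],[0,0.001,0,-0.006,0.0009,-0.0025,1]])

```text
time: 7.25
tcp_pos: [0.5638, 0.15, 0.0923]
tool_rot: [0.706, -0.704, 0.055, -0.063]
wrist_force: [5.3, -2.5, 6.5]
finger_gap: -0.003
```

carry_out(deltas=[[0,0.001,0,-0.006,0.0009,-0.0022,1]])

```text
time: 7.33
tcp_pos: [0.562, 0.1503, 0.0924]
tool_rot: [0.706, -0.704, 0.055, -0.063]
wrist_force: [5.6, -2.4, 4.4]
finger_gap: 0.001
```

carry_out(deltas=[[0,0.001,0,-0.006,0.0009,-0.0022,1]])

```text
time: 7.42
tcp_pos: [0.5601, 0.1507, 0.0925]
tool_rot: [0.706, -0.704, 0.055, -0.063]
wrist_force: [5.2, -2.0, 4.7]
finger_gap: -0.003
```

carry_out(deltas=[[0,0.001,0,-0.006,0.0009,-0.0022,1]])

```text
time: 7.5
tcp_pos: [0.5582, 0.151, 0.0924]
tool_rot: [0.705, -0.704, 0.055, -0.063]
wrist_force: [5.3, -3.6, 5.1]
finger_gap: 0.002
```

carry_out(deltas=[[0,0.001,0,-0.006,0.0009,-0.0025,1]])

```text
time: 7.58
tcp_pos: [0.5565, 0.1513, 0.0924]
tool_rot: [0.705, -0.704, 0.055, -0.063]
wrist_force: [5.7, -2.9, 7.4]
finger_gap: 0.002
```

carry_out(deltas=[[0,0.001,0,-0.006,0.0009,-0.0025,1]])

```text
time: 7.67
tcp_pos: [0.5548, 0.1517, 0.0924]
tool_rot: [0.705, -0.704, 0.055, -0.063]
wrist_force: [5.4, -1.9, 6.8]
finger_gap: -0.0
```

carry_out(deltas=[[0,0.001,0,-0.006,0.0009,-0.0022,1]])

```text
time: 7.75
tcp_pos: [0.5533, 0.1519, 0.0925]
tool_rot: [0.705, -0.704, 0.055, -0.063]
wrist_force: [10.6, -3.4, 0.4]
finger_gap: 0.004
```

carry_out(deltas=[[0,0.001,0,-0.006,0.0009,-0.0022,1]])

```text
time: 7.83
tcp_pos: [0.553, 0.152, 0.0926]
tool_rot: [0.705, -0.704, 0.054, -0.065]
wrist_force: [15.9, -3.8, -3.9]
finger_gap: 0.002
```

carry_out(deltas=[[0,0,0,-0.003,0.0005,0.005,1],[0,0,0,-0.003,0.0005,0.01,1]])

```text
time: 8.0
tcp_pos: [0.5526, 0.1511, 0.1028]
tool_rot: [0.705, -0.704, 0.05, -0.069]
wrist_force: [11.0, -2.5, -7.3]
finger_gap: -0.002
```

carry_out(deltas=[[0,0,0,0,0,0.02,1],[0,0,0,0.003,0,0.03,1],[0,0,0,0,0,0.03,1],[0,0,0,0,0,0,1]])

```text
time: 8.33
tcp_pos: [0.5535, 0.15, 0.1612]
tool_rot: [-0.704, 0.705, -0.052, 0.068]
wrist_force: [1.0, 0.2, 0.2]
finger_gap: -0.0
```

```bash
python3 look.py w5
```

```text
8.3333 [0.5535 0.15   0.1612] [0.97 0.24 0.18] 
 [[ 0.985  0.022  0.168]
 [-0.168 -0.003  0.986]
 [ 0.022 -1.     0.001]]
tip px [np.float64(253.94448595459968), np.float64(327.3204559001301)]
button_rest [214.4 328.4] 0.6 [0.5582 0.1502 0.083 ]
drawer_floor [160.1 260.4] 0.83 [0.5254 0.0996 0.02  ]
drawer [155.3 263.3] 0.87 [0.5249 0.0984 0.    ]
frame_b [150.  194.1] 0.89 [0.508  0.0479 0.02  ]
frame_b [ 87.9 189.3] 0.81 [0.4604 0.0577 0.02  ]
```

View pics/w5.png

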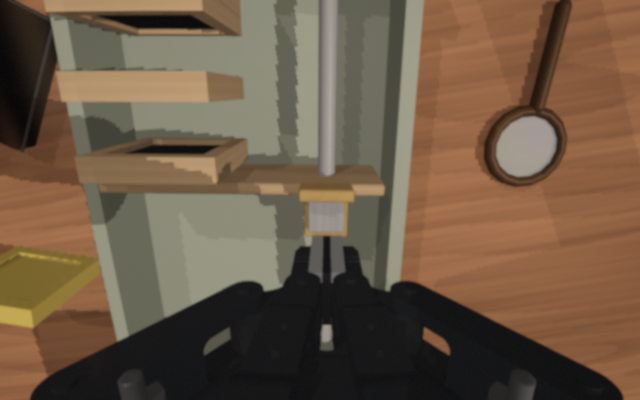

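The button now reads at (214, 328), about 33 mm on from the start, and both frames are standing. I'll rise clear, wait, and check that the tube stays put.

carry_out(deltas=[[0,0,0,0,0,0.03,1],[0,0,0,0,0,0.03,1],[0,0,0,0,0,0.02,1],[0,0,0,0,0,0,1],[0,0,0,0,0,0,1],[0,0,0,0,0,0,1],[0,0,0,0,0,0,1],[0,0,0,0,0,0,1],[0,0,0,0,0,0,1]])

```text
time: 9.38
tcp_pos: [0.5435, 0.1489, 0.2046]
tool_rot: [-0.702, 0.707, -0.062, 0.057]
wrist_force: [0.2, -1.0, -0.0]
finger_gap: 0.001
```

```bash
python3 look.py w6 && python3 -c "
from h import *
print(bot.hand_in())"
```

```text
9.3833 [0.5435 0.1489 0.2046] [ 0.24 -0.97 -0.05] 
 [[ 0.986 -0.007  0.168]
 [-0.168 -0.006  0.986]
 [-0.005 -1.    -0.007]]
tip px [np.float64(254.0315610516212), np.float64(327.36933145562665)]
button_rest [206.6 332.1] 0.98 [0.5548 0.1503 0.083 ]
lip_top [196.2 327.9] 0.59 [0.541  0.1493 0.1   ]
drawer_floor [165.3 273.2] 0.98 [0.5244 0.0986 0.02  ]
drawer [163.1 279.1] 0.61 [0.5263 0.101  0.    ]
drawer [197.3 331.9] 0.57 [0.5711 0.1482 0.    ]
frame_b [104.  213.6] 0.92 [0.4592 0.0563 0.02  ]
frame_b [157.2 221.3] 0.91 [0.5083 0.0511 0.02  ]
the job is handed in; nothing more can be done
None
```

The follower board is one hole closer to the drawer's front and looks locked there; the job is handed in. I pressed the button, drew the board along by its lip until it met the stop, and lifted straight up.

- **Position:** after letting go, the button measured about 33–36 mm on from where it started, inside the 24.5–45.5 mm range. It was still there about 1 s later, with the arm clear and no force on the wrist beyond noise.
- **Frames and bystanders:** both loose frames looked upright in the last picture I viewed, taken just after release. `frame_b` was pushed along upright by the board, and `frame_a` stayed at about (0.46, 0.057). I did not re-measure the tin and magnifier, but the arm never went near them.
- **Force at the stop:** the wrist reading peaked at about 16.8 N at the end of a step, just under the 17 N limit. Readings came only at the end of each step, so I can't rule out a brief higher value in between.
- **Button early on:** in the first part of the pull it rose to only 2–4 mm pressed, so I pressed it down again before carrying on. The reading once touched the bottom of its travel, at about 11 N.

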